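# Hold an offcut in the sawing board

### The job

Lay the dark hardwood offcut flat on the sawing board's deck and let go of it, then slide it home into the corner: one long side flush against the fence with one end up against the stop strip. Finish holding it there for the saw with one steady diagonal push, into the fence and down onto the deck at the same time; keep pushing when you stop, and leave the glue bottle, the spool and the steel block where they are.

Things in the scene. Friction and masses are not known exactly. Their poses are not given: they have to be found in the camera images.
- offcut: loose dark hardwood block, 40 mm (its x) by 70 mm (its y) by 34 mm tall (its z), about 90 g, with a thin dark saw line round its middle; origin at the centre of its underside. It starts lying flat on the bench, free on all sides, turned up to 75 degrees either way. Its two long sides are equivalent, and so are its two ends
- saw_board: sawing board fixed to the bench: plywood deck 180 (x) by 200 (y) by 18 mm, a fence across its far side and a stop strip on its left, both 28 mm above the deck. Origin: centre of the deck's underside. x points away from the robot to the fence, y along the fence to the stop strip, z up. Stop strip: 25 mm thick, from x = -55 to +55 mm, its face (looking to -y) at y = +65 mm
- deck: the plywood deck of the sawing board; same origin and axes as saw_board; its top is at z = 18 mm
- fence: the pale wooden fence of the sawing board; same origin and axes as saw_board. It is 30 mm thick; its face, which looks to -x, is at x = +55 mm and runs the deck's width from y = -95 to +95 mm, with a 3 mm saw kerf at y = +30 mm
- corner (a point): the inside corner of the sawing board, where the fence's face, the stop strip's face and the deck's top meet; axes as saw_board (x into the fence, y into the stop strip, z up). The offcut is home when its origin is at x = -20 mm, y = -35 mm, z = 0 here with its long side along y
- glue: bystander: upright white glue bottle, 28 mm wide, 70 mm tall, loose; origin at the centre of its underside
- spool: bystander: spool of solder wire, 42 mm across, 28 mm tall, loose; origin at the centre of its underside
- steel_block: bystander: flat steel bench block 62 x 62 x 19 mm, loose; origin at the centre of its underside

How it is judged:
By the outcome, as a careful person would: the job done as asked, in the order asked, and still so for the second after the job is handed in, while the arm keeps its last pose, push and grip.
It also fails if it takes over 51 s, if anything falls off the work surface, if the arm or the gripper's body presses on something with over 40 N, if the wrist force passes 120 N, or if a joint passes its speed limit or range.

### The arm

A 6-joint arm with a two-finger parallel gripper is mounted at the origin on a cart in front of the work surface, level with it; the furniture and walls round the work are solid. World frame = base frame: x ahead of the robot, y to its left, z up, the work surface at z = 0. Lengths are in m, angles in rad, forces in N, time in s.
With the tool pointing down it reaches from about 0.425 to 0.95 m from the base axis. Payload 3.5 kg.
Tool frame: the origin (TCP) lies between the finger pads; the fingertips stand 25 mm ahead of it and the grasp point (between the pads) lies 6 mm ahead of it (ctrl.finger_overhang is the distance from the TCP to the fingertips, in m); x points along the fingers, y is the direction in which the jaws open and shut, and the axes are right-handed (so a half turn about x gives the same grasp; the last joint's range is limited). The gripper opens to 85 mm and grips with 20 to 120 N. Pads are 22 mm wide; open, the fingers measure 114 mm over their backs; the gripper's body (76 mm by 85 mm) begins 54 mm behind the grasp point. The pads swing forward as they close: fully open they stand 13 mm farther back than shut.
Start: joints at [1.173, 0.286, 1.577, -0, 1.279, -0.15], TCP at [0.166, 0.654, 0.221] pointing down, gripper open.
Joint ranges: [-2.77, 2.77], [-0.9, 2.22], [0.21, 2.48], [-1.53, 4.67], [0.24, 2.81], [-2.84, 2.84]. Speed limits (rad/s): [2.79, 2.79, 3.14, 3.14, 3.14, 3.14].

### API

Orientations are given as a unit quaternion [x, y, z, w].
In Python, from plant import ctrl gives the robot as it stands.
- The arm moves only by the tool play_rows, never from a script. Its argument "targets" is a list of rows, each an object with "delta_pos": the shift along the world's x, y, z normalised to -1 to 1, where 1 is 1000 mm, a list of three; "delta_rot": the turn, a rotation vector about the world's x, y, z normalised to -1 to 1, where 1 is pi rad, a list of three; "claw": the finger opening in mm, from 0 to 85.4. In form: [{"delta_pos": [tx, ty, tz], "delta_rot": [wx, wy, wz], "claw": claw}, ...]. A call has 1 to 20 rows; each row is the pose to reach, as a shift and turn from the pose measured when the call began, turning the shorter way round; what a row does not reach only later rows make up. A row lasts 1/12 s, in which the tool goes at most 41.7 mm and 7.16 degrees, less where a joint would pass 70% of its speed; a pose out of reach is approached as far as the arm can. A call with a number of a shift or a turn outside -1 to 1 is refused whole. A call with a gripper value outside its range is refused whole. The fingers move at their own pace and stop on an object; "newtons" is the grip in N (left out, the last holds). Time passes only in rows, so rows that repeat a pose let the fingers close. It gives the time, the measured TCP pose, the force and the opening at its end, in the units of the state.
- ctrl.get_state(): the state, without advancing time (a new reading comes with each control period).
- ctrl.read_camera(name): name is "scene" or "top" or "wrist"; returns the picture (400x640x3 uint8, blue, green, red); there is no depth.
- ctrl.calibration(name): a dict with "fx", "fy", "cx", "cy" (pixels), "k1" (the pictures are not rectified: a ray, as slopes to the right and down, at radius r is drawn at 1 + k1 r^2 times it, then the intrinsics apply), "camera_from_world" (4x4, takes a point from world to camera coordinates). Camera axes: x right, y down, z forward; pixel columns grow to the right and rows downward; lengths in m; the calibration is good to about 2 mm. A picture is of the moment at which its call begins: read the wrist's pose just before it. calibration takes no time and is no camera call; for the wrist camera it gives the pose at the moment of the call.
- ctrl.sign_off(): hands the job in, once; it reports no verdict.
The state is a dict: "time": time; "qpos": joint angles; "dq": joint speeds; "joint_efforts": joint torques, N m; "eef_pos": TCP position; "tcp_rot": TCP orientation; "contact_force": force on the tool from outside, world axes, zero at the start; "wrist_torque": the same for the moment, N m; "opening": opening from 0.0 (shut) to 1.0 (fully open).
Only numpy, scipy, OpenCV 4.12 (cv2) and the standard library are available. Lean on these libraries where they do the work, as an engineer would, in place of code of your own. Each camera call takes 0.05 s, during which the arm holds its last target. There are 200 camera calls.

## Working session

There is one attempt and no reset: what is moved stays moved. The work goes in short steps, Python scripts to look and compute and a tool call to move; the robot and the scene stay as the last step left them, time stands still between calls to the robot, and variables do not carry over. Pictures are saved under pics/ and viewed, about 8 in all and at most 12, crops included, and the job is handed in when it is done.

Besides the shell and the picture viewer there is one more tool, called after "Call:" as a command line: name --argument value ..., lists and objects as JSON in quotes. play_rows: Moves the arm, as the interface text tells. Its arguments: {"type":"object","properties":{"targets":{"type":"array"},"newtons":{"type":"number"}},"required":["targets"]}

```bash
ls; mkdir -p pics
cat > h.py <<'E'
import numpy as np, cv2
from plant import ctrl
def ray(cal,u,v):
    x=(u-cal["cx"])/cal["fx"]; y=(v-cal["cy"])/cal["fy"]; a,b=x,y
    for _ in range(30):
        s=1+cal["k1"]*(a*a+b*b); a,b=x/s,y/s
    T=np.linalg.inv(np.array(cal["camera_from_world"])); return T[:3,3],T[:3,:3]@np.array([a,b,1])
def hit(cal,u,v,z):
    o,d=ray(cal,u,v); return o+d*(z-o[2])/d[2]
def proj(cal,p):
    c=np.array(cal["camera_from_world"])@np.append(p,1); a,b=c[0]/c[2],c[1]/c[2]
    s=1+cal["k1"]*(a*a+b*b); return cal["cx"]+cal["fx"]*a*s, cal["cy"]+cal["fy"]*b*s
E
python3 - <<'E'
from h import *
import json
s=ctrl.get_state(); print(s)
for n in ["top","scene"]:
    im=ctrl.read_camera(n); cv2.imwrite(f"pics/{n}0.png",im)
    c=ctrl.calibration(n); print(n,c)
E
```

```text
pics
{'time': 0.0, 'qpos': array([ 1.17298734e+00,  2.87182442e-01,  1.57815889e+00,  1.46467766e-06,
        1.27858207e+00, -1.50009077e-01]), 'dq': array([-8.99184546e-04, -4.46603054e-04,  9.57711396e-05,  1.32745937e-03,
       -1.85553810e-05, -6.61441877e-04]), 'joint_efforts': array([ 3.65703963e-04, -4.05988669e+01, -2.92621368e+01, -1.27670423e-04,
        5.85756119e-03,  5.37606780e-06]), 'eef_pos': array([0.16527297, 0.65376334, 0.21924582]), 'tcp_rot': array([ 0.08659342,  0.70190914, -0.08817979,  0.70146238]), 'contact_force': array([-0.86073642,  0.02345631,  0.74068959]), 'wrist_torque': array([ 0.01909817, -0.00917835, -0.02178753]), 'opening': 0.9982501050084454}
top {'fx': 435.81528205024085, 'fy': 435.81528205024085, 'cx': 327.32661761104106, 'cy': 199.28620636761366, 'k1': -0.09019880327702672, 'camera_from_world': array([[-2.50324332e-02, -9.99686083e-01, -1.05500070e-03,
        -1.06802657e-01],
       [-9.91237482e-01,  2.49577676e-02, -1.29712625e-01,
         5.38603726e-01],
       [ 1.29698236e-01, -2.20126637e-03, -9.91551069e-01,
         1.24091691e+00],
       [ 0.00000000e+00,  0.00000000e+00,  0.00000000e+00,
         1.00000000e+00]])}
scene {'fx': 473.9383434570564, 'fy': 473.9383434570564, 'cx': 318.84203523550275, 'cy': 193.98865252198055, 'k1': -0.08707305536319063, 'camera_from_world': array([[ 0.66371173, -0.74771713,  0.02014544, -0.45161935],
       [-0.4794089 , -0.44591262, -0.75586311,  0.24353721],
       [ 0.5741549 ,  0.49201731, -0.65441968,  1.12588301],
       [ 0.        ,  0.        ,  0.        ,  1.        ]])}
```

View pics/top0.png

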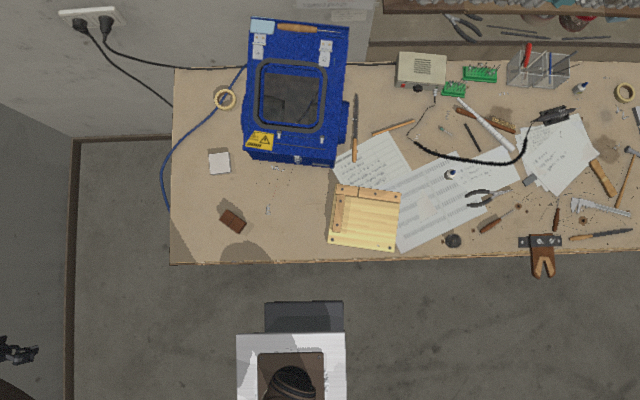

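View pics/scene0.png

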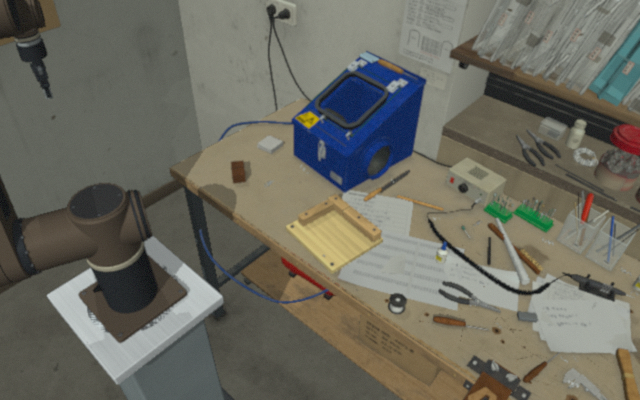

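The top view shows the offcut at about (233,220), the board around (365,218) with its fence on top and its stop on the left, the steel block at (219,161), the glue at (450,174) and the spool at (453,240). Next I'll enlarge the offcut and the board.

Run:
```python
from h import *
im=cv2.imread("pics/top0.png")
a=cv2.resize(im[195:245,205:265],None,fx=6.5,fy=6.5,interpolation=cv2.INTER_CUBIC)
b=cv2.resize(im[175:260,320:410],None,fx=6.5,fy=6.5,interpolation=cv2.INTER_CUBIC)
o=np.zeros((553,790,3),np.uint8)
a=cv2.resize(a,(200*1,167));o[:167,:200]=a
o[:b.shape[0],205:205+b.shape[1]]=b[:553]
cv2.imwrite("pics/crop1.png",o); print(b.shape)
# dark offcut contour
g=im[195:245,205:265].astype(int); m=((g[...,2]<125)&(g[...,2]-g[...,0]>25)).astype(np.uint8)
n,l,st,ce=cv2.connectedComponentsWithStats(m); k=1+np.argmax(st[1:,4]); print(st[k],ce[k]+[205,195])
pts=np.argwhere(l==k)[:,::-1].astype(np.float32)+[205,195]
r=cv2.minAreaRect(pts.astype(np.float32)); print(r,cv2.boxPoints(r))
```

```text
(552, 585, 3)
[ 12   3  30  36 538] [230.87918216 216.65241636]
((231.260009765625, 215.82000732421875), (34.599998474121094, 21.400001525878906), 36.86989974975586) [[211.00002 214.     ]
 [223.84001 196.88   ]
 [251.52    217.64001]
 [238.68001 234.76001]]
```

View pics/crop1.png

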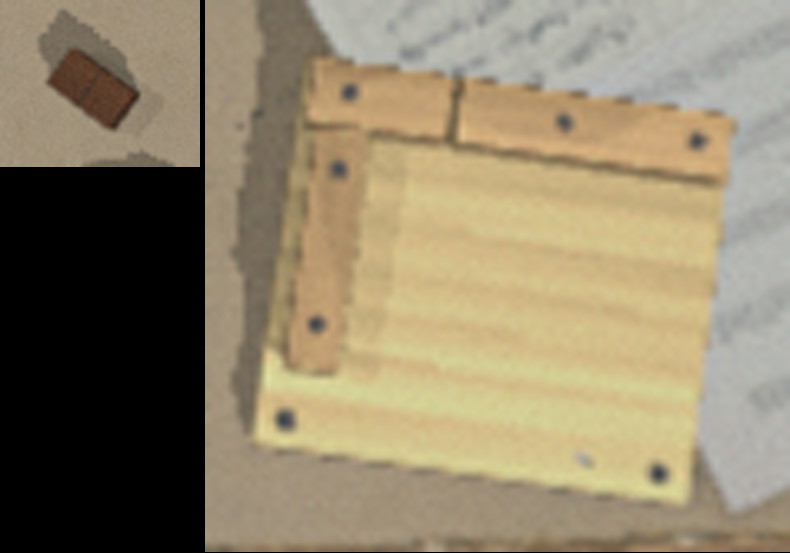

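```bash
cat > fit.py <<'E'
from h import *
from scipy.optimize import least_squares
def fit(obs,x0):
    # obs: list of (cal,(u,v),(bx,by,bz))
    def P(q,b): c,s=np.cos(q[2]),np.sin(q[2]); return np.array([q[0]+c*b[0]-s*b[1],q[1]+s*b[0]+c*b[1],b[2]])
    f=lambda q:np.concatenate([np.array(proj(c,P(q,b)))-uv for c,uv,b in obs])
    r=least_squares(f,x0,x_scale=[.1,.1,1]); return r.x,f(r.x).reshape(-1,2).round(1)
E
python3 - <<'E'
from fit import *
c=ctrl.calibration("top"); pc=lambda x,y:((x-205)/6.5+320,y/6.5+175)
B=[((255,442),(-.09,.1,.018)),((690,503),(-.09,-.1,.018)),((312,60),(.085,.095,.046)),((735,120),(.085,-.095,.046)),((725,182),(.055,-.095,.046)),((338,373),(-.055,.065,.046)),((290,370),(-.055,.09,.046)),((365,135),(.055,.065,.046))]
q,r=fit([(c,pc(*p),b) for p,b in B],[.5,-.15,0]); print("board",q,np.degrees(q[2]),r.tolist())
C,S=np.cos(q[2]),np.sin(q[2])
for n,b in dict(corner=(.055,.065),home=(.035,.03)).items(): print(n,q[0]+C*b[0]-S*b[1],q[1]+S*b[0]+C*b[1])
po=lambda x,y:(x/3.333+205,y/3.333+195)
K=[(72,48),(139,95),(117,130),(48,82)]
w=[hit(c,*po(*k),.034) for k in K]; print(np.round(w,4))
cen=np.mean(w,0); L=(w[0]+w[3]-w[1]-w[2])/2; print("off",cen,np.linalg.norm(L),np.linalg.norm((w[0]+w[1]-w[2]-w[3])/2),"long dir deg",np.degrees(np.arctan2(L[1],L[0])))
print("steel",hit(c,219,161,.019),"glue",hit(c,450,174,.07),"spool",hit(c,453,240,.028))
for p in [(336.5,184),(327,243)]: pass
E
```

```text
board [ 0.47964821 -0.22919644 -0.15916551] -9.119511916786937 [[-0.7, 0.7], [0.1, 0.4], [0.3, -0.3], [-0.2, -0.9], [0.2, -0.3], [0.3, 0.6], [-1.0, -0.1], [1.0, -0.3]]
corner 0.5442551307120534 -0.1737352389060484
home 0.5189606317602093 -0.20512294864688735
[[0.5134 0.1761 0.034 ]
 [0.4705 0.1168 0.034 ]
 [0.4403 0.1362 0.034 ]
 [0.4838 0.1973 0.034 ]]
off [0.4770213  0.15661651 0.034     ] 0.07409816131182732 0.03613711122494163 long dir deg 54.36050396429553
steel [0.66263411 0.20374172 0.019     ] glue [ 0.5959244  -0.47643226  0.07      ] spool [ 0.40704741 -0.48564146  0.028     ]
```

Call:
play_rows --targets '[{"delta_pos":[0.155,-0.25,-0.01],"delta_rot":[0,0,-0.31],"claw":85},{"delta_pos":[0.155,-0.25,-0.01],"delta_rot":[0,0,-0.31],"claw":85},{"delta_pos":[0.155,-0.25,-0.01],"delta_rot":[0,0,-0.31],"claw":85},{"delta_pos":[0.155,-0.25,-0.01],"delta_rot":[0,0,-0.31],"claw":85},{"delta_pos":[0.155,-0.25,-0.01],"delta_rot":[0,0,-0.31],"claw":85},{"delta_pos":[0.155,-0.25,-0.01],"delta_rot":[0,0,-0.31],"claw":85},{"delta_pos":[0.312,-0.497,-0.04],"delta_rot":[0,0,-0.619],"claw":85},{"delta_pos":[0.312,-0.497,-0.04],"delta_rot":[0,0,-0.619],"claw":85},{"delta_pos":[0.312,-0.497,-0.04],"delta_rot":[0,0,-0.619],"claw":85},{"delta_pos":[0.312,-0.497,-0.04],"delta_rot":[0,0,-0.619],"claw":85},{"delta_pos":[0.312,-0.497,-0.04],"delta_rot":[0,0,-0.619],"claw":85},{"delta_pos":[0.312,-0.497,-0.04],"delta_rot":[0,0,-0.619],"claw":85},{"delta_pos":[0.312,-0.497,-0.04],"delta_rot":[0,0,-0.619],"claw":85},{"delta_pos":[0.312,-0.497,-0.04],"delta_rot":[0,0,-0.619],"claw":85},{"delta_pos":[0.312,-0.497,-0.04],"delta_rot":[0,0,-0.619],"claw":85},{"delta_pos":[0.312,-0.497,-0.04],"delta_rot":[0,0,-0.619],"claw":85},{"delta_pos":[0.312,-0.497,-0.04],"delta_rot":[0,0,-0.619],"claw":85},{"delta_pos":[0.312,-0.497,-0.04],"delta_rot":[0,0,-0.619],"claw":85},{"delta_pos":[0.312,-0.497,-0.04],"delta_rot":[0,0,-0.619],"claw":85},{"delta_pos":[0.312,-0.497,-0.04],"delta_rot":[0,0,-0.619],"claw":85}]' --newtons 40

```text
time: 1.77
eef_pos: [0.4769, 0.1574, 0.1793]
tcp_rot: [-0.628, -0.325, 0.629, -0.323]
contact_force: [0.4, -0.1, 0.8]
opening: 0.996
```

```bash
cat >> h.py <<'E'
from scipy.spatial.transform import Rotation as Rn
def st():
    s=ctrl.get_state(); R=Rn.from_quat(s["tcp_rot"]).as_matrix()
    print("t",round(s["time"],2),"pos",s["eef_pos"].round(4),"toolx",R[:,0].round(3),"phi",np.degrees(np.arctan2(R[1,1],R[0,1])).round(2),"F",s["contact_force"].round(1),"T",s["wrist_torque"].round(2),"op",round(s["opening"]*85.4,1),"q",s["qpos"].round(2)); return s
E
python3 - <<'E'
from h import *
st(); c=ctrl.calibration("wrist"); im=ctrl.read_camera("wrist"); cv2.imwrite("pics/w1.png",im); np.save("w1.npy",c,allow_pickle=True)
E
```

```text
t 1.77 pos [0.4769 0.1574 0.1793] toolx [-0.002  0.002 -1.   ] phi -35.49 F [ 0.4 -0.1  0.8] T [-0.03 -0.02 -0.01] op 85.0 q [ 0.12 -0.06  2.03  0.    1.17  0.73]
```

View pics/w1.png

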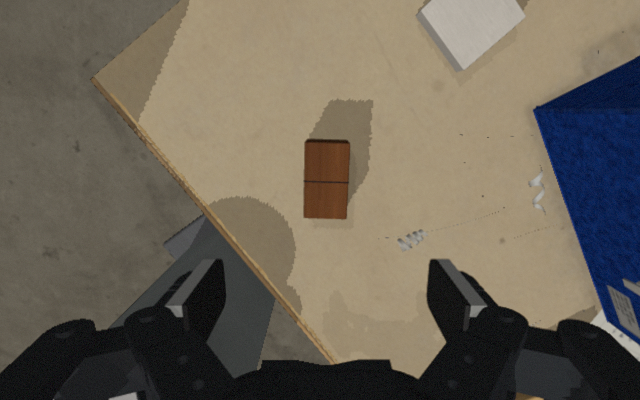

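The wrist view shows the offcut's top face at about (305,143), (350,143), (348,219), (304,218). It is clear of everything, and the jaws are nearly aligned with it.

Run:
```python
from h import *
c=np.load("w1.npy",allow_pickle=True).item()
w=[hit(c,*k,.034) for k in [(305,143),(350,143.5),(348,219.5),(304,218)]]
cen=np.mean(w,0); L=(w[0]+w[1]-w[2]-w[3])/2; print(cen,np.linalg.norm(L),np.linalg.norm((w[0]+w[3]-w[1]-w[2])/2),np.degrees(np.arctan2(L[1],L[0])))
```

```text
[0.48085054 0.15997936 0.034     ] 0.06861586681055998 0.03969377456561209 53.42095090937789
```

Call:
play_rows --targets '[{"delta_pos":[0.003,0.002,-0.04],"delta_rot":[0,0,-0.006],"claw":85},{"delta_pos":[0.003,0.002,-0.08],"delta_rot":[0,0,-0.006],"claw":85},{"delta_pos":[0.003,0.002,-0.115],"delta_rot":[0,0,-0.006],"claw":75},{"delta_pos":[0.003,0.002,-0.135],"delta_rot":[0,0,-0.006],"claw":70},{"delta_pos":[0.003,0.002,-0.145],"delta_rot":[0,0,-0.006],"claw":70},{"delta_pos":[0.003,0.002,-0.145],"delta_rot":[0,0,-0.006],"claw":60},{"delta_pos":[0.003,0.002,-0.145],"delta_rot":[0,0,-0.006],"claw":35},{"delta_pos":[0.003,0.002,-0.145],"delta_rot":[0,0,-0.006],"claw":35},{"delta_pos":[0.003,0.002,-0.145],"delta_rot":[0,0,-0.006],"claw":35},{"delta_pos":[0.003,0.002,-0.145],"delta_rot":[0,0,-0.006],"claw":35},{"delta_pos":[0.003,0.002,-0.145],"delta_rot":[0,0,-0.006],"claw":35},{"delta_pos":[0.003,0.002,-0.145],"delta_rot":[0,0,-0.006],"claw":35},{"delta_pos":[0.003,0.002,-0.145],"delta_rot":[0,0,-0.006],"claw":35}]' --newtons 40

```text
time: 2.9
eef_pos: [0.4802, 0.1594, 0.0347]
tcp_rot: [0.632, 0.318, -0.632, 0.317]
contact_force: [-0.8, 0.2, 0.5]
opening: 0.406
```

Call:
play_rows --targets '[{"delta_pos":[0,0,0],"delta_rot":[0,0,0],"claw":25},{"delta_pos":[0,0,0],"delta_rot":[0,0,0],"claw":25},{"delta_pos":[0,0,0],"delta_rot":[0,0,0],"claw":25}]'

```text
time: 3.15
eef_pos: [0.4802, 0.1594, 0.0348]
tcp_rot: [0.632, 0.318, -0.632, 0.317]
contact_force: [0.6, -1.0, -0.3]
opening: 0.296
```

Run:
```python
from h import *
st(); c=ctrl.calibration("wrist"); im=ctrl.read_camera("wrist"); cv2.imwrite("pics/w2.png",im)
```

```text
t 3.15 pos [0.4802 0.1594 0.0348] toolx [-0.001  0.002 -1.   ] phi -36.58 F [ 0.6 -1.  -0.3] T [-0.01 -0.01  0.03] op 25.3 q [0.12 0.16 2.11 0.   0.88 0.76]
```

View pics/w2.png

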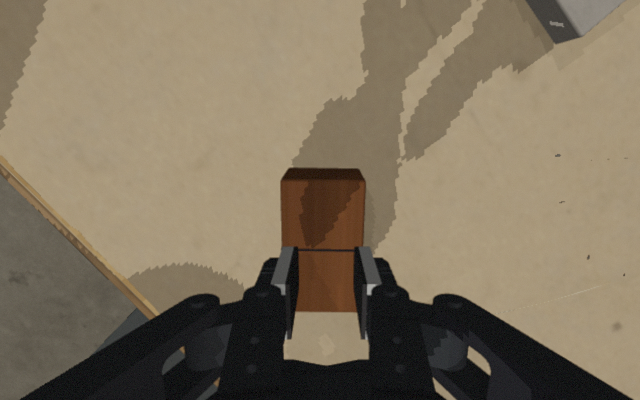

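The fingers seem to be over the block rather than beside it: the gap is about 65 px between pads, against a block width of 84 px. I'll check the geometry by projecting tool points.

Run:
```python
from h import *
s=ctrl.get_state(); c=ctrl.calibration("wrist"); R=Rn.from_quat(s["tcp_rot"]).as_matrix(); print(ctrl.finger_overhang,[a for a in dir(ctrl) if a[0]!='_'])
for x in (.025,.006,-.02):
  for y in (-.0125,-.02):
    for z in (-.011,.011): print(x,y,z,np.round(proj(c,s["eef_pos"]+R@[x,y,z])))
for zz in (.034,.02,.01,0):
  w=[hit(c,*k,zz) for k in [(282,181),(365,181),(297,250),(362,250),(300,311),(355,311)]]
  print(zz,[np.linalg.norm(w[i]-w[j]).round(4) for i,j in ((0,1),(2,3),(4,5))], np.linalg.norm((w[0]+w[1]-w[4]-w[5])/2).round(4),(np.mean([w[0],w[1]],0)+np.mean([w[4],w[5]],0))/2)
```

```text
0.025 ['Unreachable', 'calibration', 'finger_overhang', 'get_state', 'read_camera', 'sign_off']
0.025 -0.0125 -0.011 [301. 216.]
0.025 -0.0125 0.011 [302. 253.]
0.025 -0.02 -0.011 [287. 216.]
0.025 -0.02 0.011 [288. 253.]
0.006 -0.0125 -0.011 [298. 227.]
0.006 -0.0125 0.011 [299. 268.]
0.006 -0.02 -0.011 [283. 227.]
0.006 -0.02 0.011 [284. 268.]
-0.02 -0.0125 -0.011 [293. 248.]
-0.02 -0.0125 0.011 [295. 295.]
-0.02 -0.02 -0.011 [275. 248.]
-0.02 -0.02 0.011 [277. 295.]
0.034 [np.float64(0.0381), np.float64(0.0316), np.float64(0.0282)] 0.0679 [0.4818773  0.15997269 0.034     ]
0.02 [np.float64(0.0416), np.float64(0.0345), np.float64(0.0308)] 0.0741 [0.47829018 0.15518533 0.02      ]
0.01 [np.float64(0.0441), np.float64(0.0366), np.float64(0.0326)] 0.0785 [0.47572795 0.15176579 0.01      ]
0 [np.float64(0.0466), np.float64(0.0386), np.float64(0.0344)] 0.0829 [4.73165723e-01 1.48346251e-01 6.93889390e-18]
```

Run:
```python
from h import *
s=ctrl.get_state(); R=Rn.from_quat(s["tcp_rot"]).as_matrix()
a=cv2.imread("pics/w2.png")[160:350,230:410]
c=ctrl.calibration("scene"); im=ctrl.read_camera("scene")
for x in (.025,): print(np.round(proj(c,s["eef_pos"]+R@[x,0,0])),np.round(proj(c,s["eef_pos"])))
u,v=map(int,proj(c,s["eef_pos"])); b=im[v-50:v+25,u-35:u+35]; print(u,v)
a=cv2.resize(a,None,fx=2.2,fy=2.2); b=cv2.resize(b,None,fx=5.5,fy=5.5,interpolation=cv2.INTER_CUBIC)
o=np.zeros((420,800,3),np.uint8); o[:a.shape[0],:a.shape[1]]=a; o[:b.shape[0],405:405+b.shape[1]]=b; cv2.imwrite("pics/c2.png",o)
```

```text
[238. 173.] [237. 167.]
237 166
```

View pics/c2.png

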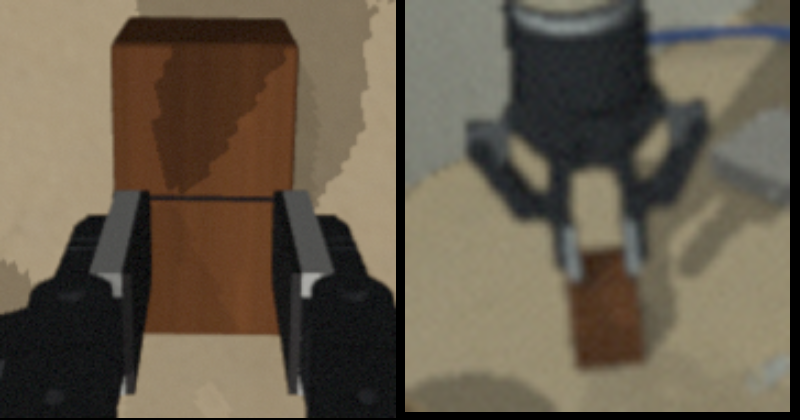

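Both views show the tips ending around the block's top face, higher than the reported TCP would put them. I'll open, go lower in small steps while watching the force, and close again.

Call:
play_rows --targets '[{"delta_pos":[0.001,0,0.01],"delta_rot":[0,0,0],"claw":70},{"delta_pos":[0.001,0,0.01],"delta_rot":[0,0,0],"claw":70},{"delta_pos":[0.001,0,0.01],"delta_rot":[0,0,0],"claw":70},{"delta_pos":[0.001,0,0.01],"delta_rot":[0,0,0],"claw":70},{"delta_pos":[0.001,0,0],"delta_rot":[0,0,0],"claw":70},{"delta_pos":[0.001,0,-0.006],"delta_rot":[0,0,0],"claw":70},{"delta_pos":[0.001,0,-0.01],"delta_rot":[0,0,0],"claw":70},{"delta_pos":[0.001,0,-0.01],"delta_rot":[0,0,0],"claw":70}]'

```text
time: 3.92
eef_pos: [0.4796, 0.1592, 0.0228]
tcp_rot: [-0.63, -0.319, 0.633, -0.317]
contact_force: [0.3, 0.8, 0.1]
opening: 0.815
```

Run:
```python
from h import *
s=st(); im=ctrl.read_camera("wrist"); c=ctrl.calibration("scene"); b=ctrl.read_camera("scene")
a=cv2.resize(im[160:390,200:440],None,fx=1.65,fy=1.65)
b=cv2.resize(b[116:191,202:272],None,fx=5.5,fy=5.5,interpolation=cv2.INTER_CUBIC)
o=np.zeros((420,800,3),np.uint8); o[:a.shape[0],:a.shape[1]]=a; o[:b.shape[0],405:405+b.shape[1]]=b; cv2.imwrite("pics/c3.png",o)
```

```text
t 3.92 pos [0.4796 0.1592 0.0228] toolx [-0.005  0.001 -1.   ] phi -36.58 F [0.3 0.8 0.1] T [-0.01  0.03  0.02] op 69.6 q [0.12 0.18 2.11 0.   0.85 0.76]
```

View pics/c3.png

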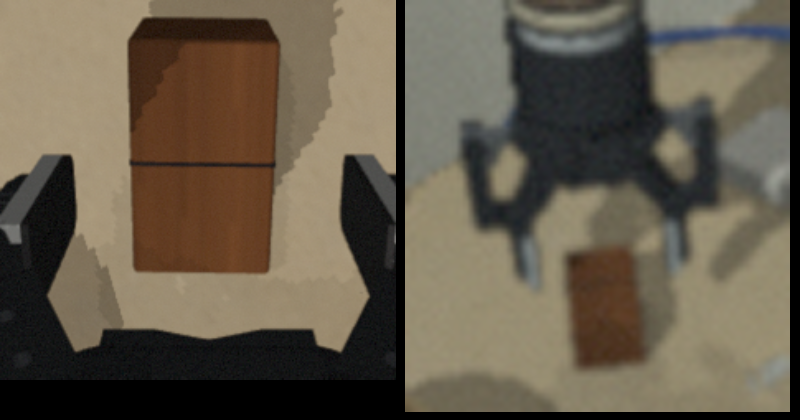

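The scene view puts the tips near z ≈ 0.034 with TCP z = 0.023, so the real tips are about 20–30 mm shorter than stated. I'll go down another 17 mm and close.

Call:
play_rows --targets '[{"delta_pos":[0.001,0,-0.006],"delta_rot":[0,0,0],"claw":70},{"delta_pos":[0.001,0,-0.012],"delta_rot":[0,0,0],"claw":70},{"delta_pos":[0.001,0,-0.017],"delta_rot":[0,0,0],"claw":70},{"delta_pos":[0.001,0,-0.017],"delta_rot":[0,0,0],"claw":70}]'

```text
time: 4.35
eef_pos: [0.4805, 0.1592, 0.0055]
tcp_rot: [-0.63, -0.319, 0.633, -0.317]
contact_force: [-0.2, 0.2, -0.1]
opening: 0.815
```

Call:
play_rows --targets '[{"delta_pos":[0,0,0],"delta_rot":[0,0,0],"claw":55},{"delta_pos":[0,0,0],"delta_rot":[0,0,0],"claw":30},{"delta_pos":[0,0,0],"delta_rot":[0,0,0],"claw":30},{"delta_pos":[0,0,0],"delta_rot":[0,0,0],"claw":30},{"delta_pos":[0,0,0],"delta_rot":[0,0,0],"claw":30},{"delta_pos":[0,0,0],"delta_rot":[0,0,0],"claw":30}]'

```text
time: 4.85
eef_pos: [0.4806, 0.1592, 0.0057]
tcp_rot: [-0.63, -0.319, 0.633, -0.317]
contact_force: [0.7, -0.3, 0.5]
opening: 0.461
```

Run:
```python
from h import *
s=st()
```

```text
t 4.85 pos [0.4806 0.1592 0.0057] toolx [-0.005  0.001 -1.   ] phi -36.58 F [ 0.7 -0.3  0.5] T [-0.01 -0.04  0.04] op 39.4 q [0.12 0.22 2.11 0.   0.82 0.76]
```

The opening holds at 39.4 mm, so the block is gripped. Now I'll lift it, carry it over the stop strip, turn it, and hover above the deck.

Call:
play_rows --targets '[{"delta_pos":[0,0,0.04],"delta_rot":[0,0,0],"claw":30},{"delta_pos":[0,0,0.08],"delta_rot":[0,0,0],"claw":30},{"delta_pos":[0,-0.04,0.085],"delta_rot":[0,0,0.03],"claw":30},{"delta_pos":[0,-0.08,0.085],"delta_rot":[0,0,0.06],"claw":30},{"delta_pos":[0,-0.12,0.085],"delta_rot":[0,0,0.09],"claw":30},{"delta_pos":[-0.002,-0.16,0.085],"delta_rot":[0,0,0.12],"claw":30},{"delta_pos":[-0.004,-0.2,0.085],"delta_rot":[0,0,0.15],"claw":30},{"delta_pos":[-0.006,-0.24,0.085],"delta_rot":[0,0,0.153],"claw":30},{"delta_pos":[-0.008,-0.28,0.085],"delta_rot":[0,0,0.153],"claw":30},{"delta_pos":[-0.009,-0.32,0.085],"delta_rot":[0,0,0.153],"claw":30},{"delta_pos":[-0.009,-0.355,0.085],"delta_rot":[0,0,0.153],"claw":30},{"delta_pos":[-0.009,-0.378,0.085],"delta_rot":[0,0,0.153],"claw":30},{"delta_pos":[-0.009,-0.378,0.085],"delta_rot":[0,0,0.153],"claw":30},{"delta_pos":[-0.009,-0.378,0.085],"delta_rot":[0,0,0.153],"claw":30}]' --newtons 40

```text
time: 6.02
eef_pos: [0.4713, -0.2198, 0.0904]
tcp_rot: [-0.537, -0.459, 0.54, -0.457]
contact_force: [0.0, -0.4, -1.2]
opening: 0.459
```

Run:
```python
from h import *
s=st(); c=ctrl.calibration("wrist"); im=ctrl.read_camera("wrist"); np.save("w4.npy",c,allow_pickle=True); cv2.imwrite("pics/w4.png",im)
```

```text
t 6.02 pos [ 0.4713 -0.2198  0.0904] toolx [-0.005 -0.001 -1.   ] phi -9.2 F [ 0.  -0.4 -1.2] T [ 0.01 -0.03  0.01] op 39.2 q [-0.63  0.1   2.05 -0.    1.   -0.47]
```

View pics/w4.png

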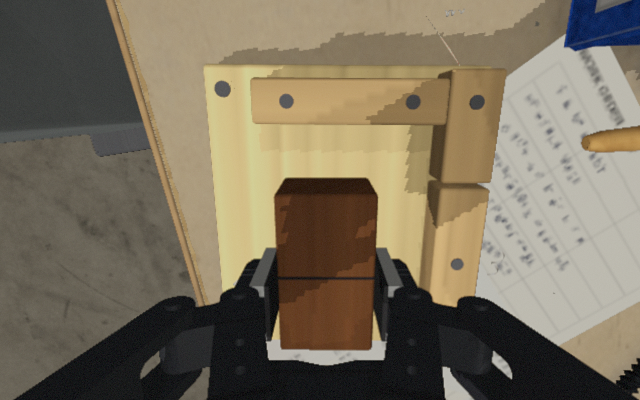

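The wrist view shows the block upright in the grip, aligned with the board and clear of the fence and stop. The stop's top corners are at (252,79) and (252,123), the fence back at (505,69), the kerf at (490,184) and the deck corner at (205,66). I'll refine the board pose from these.

Run:
```python
from fit import *
c=np.load("w4.npy",allow_pickle=True).item()
B=[((205,66),(-.09,.1,.018)),((252,79),(-.055,.09,.046)),((252,123),(-.055,.065,.046)),((505,69),(.085,.095,.046)),((490,184),(.085,.03,.046))]
for dz in (0,-.01,-.02,-.03):
  q,r=fit([(c,p,(b[0],b[1],b[2]+dz)) for p,b in B],[.48,-.23,-.16]); print(dz,q.round(4),np.degrees(q[2]).round(2),np.abs(r).mean(),r.tolist())
for zt in (.11,.1,.09,.08):
  w=[hit(c,*k,zt) for k in [(277,193),(376,193),(371,348),(281,348)]]
  print(zt,np.linalg.norm(w[0]-w[1]),np.linalg.norm((w[0]+w[1]-w[2]-w[3])/2),np.mean(w,0))
```

```text
0 [ 0.4833 -0.2292 -0.163 ] -9.34 2.2199999999999998 [[-4.0, -1.6], [-2.9, -0.8], [-0.2, 2.5], [4.3, -0.8], [2.4, 2.7]]
-0.01 [ 0.484  -0.2287 -0.1611] -9.23 1.9600000000000002 [[2.2, -0.3], [1.7, -0.2], [4.2, 0.9], [-3.8, -0.2], [-4.1, -2.0]]
-0.02 [ 0.4847 -0.2283 -0.1595] -9.14 5.19 [[7.9, 0.9], [5.9, 0.5], [8.2, -0.5], [-11.2, 0.6], [-10.0, -6.2]]
-0.03 [ 0.4853 -0.2279 -0.1582] -9.06 8.440000000000001 [[13.1, 2.0], [9.7, 1.1], [11.9, -1.8], [-18.0, 1.3], [-15.5, -10.0]]
0.11 0.039851589796954585 0.07336314303074437 [ 0.47157472 -0.22219073  0.11      ]
0.1 0.04283904024079027 0.0788627668933068 [ 0.47071024 -0.22732757  0.1       ]
0.09 0.04582649068462601 0.08436239075586922 [ 0.46984576 -0.2324644   0.09      ]
0.08 0.04881394112846175 0.08986201461843163 [ 0.46898127 -0.23760124  0.08      ]
```

Call:
play_rows --targets '[{"delta_pos":[0,0,-0.03],"delta_rot":[0,0,0],"claw":30},{"delta_pos":[0,0,-0.05],"delta_rot":[0,0,0],"claw":30},{"delta_pos":[0,0,-0.06],"delta_rot":[0,0,0],"claw":30},{"delta_pos":[0,0,-0.064],"delta_rot":[0,0,0],"claw":30},{"delta_pos":[0,0,-0.066],"delta_rot":[0,0,0],"claw":30},{"delta_pos":[0,0,-0.067],"delta_rot":[0,0,0],"claw":30},{"delta_pos":[0,0,-0.067],"delta_rot":[0,0,0],"claw":30}]'

```text
time: 6.65
eef_pos: [0.472, -0.2189, 0.0242]
tcp_rot: [-0.537, -0.459, 0.539, -0.458]
contact_force: [-0.2, -0.3, -0.6]
opening: 0.456
```

Call:
play_rows --targets '[{"delta_pos":[0,0,-0.001],"delta_rot":[0,0,0],"claw":30},{"delta_pos":[0,0,-0.002],"delta_rot":[0,0,0],"claw":30},{"delta_pos":[0,0,-0.002],"delta_rot":[0,0,0],"claw":30}]'

```text
time: 6.9
eef_pos: [0.4731, -0.2195, 0.0237]
tcp_rot: [-0.537, -0.459, 0.539, -0.459]
contact_force: [-0.4, 1.5, 4.0]
opening: 0.461
```

The deck reads 4 N, so the block is down. Now I'll release, rise, shut the fingers and go round to the near side.

Call:
play_rows --targets '[{"delta_pos":[0,0,0],"delta_rot":[0,0,0],"claw":62},{"delta_pos":[0,0,0],"delta_rot":[0,0,0],"claw":62},{"delta_pos":[0,0,0],"delta_rot":[0,0,0],"claw":62},{"delta_pos":[0,0,0],"delta_rot":[0,0,0],"claw":62},{"delta_pos":[0,0,0.03],"delta_rot":[0,0,0],"claw":62},{"delta_pos":[0,0,0.06],"delta_rot":[0,0,0],"claw":62},{"delta_pos":[0,0,0.08],"delta_rot":[0,0,0],"claw":30},{"delta_pos":[-0.03,0.005,0.08],"delta_rot":[0,0,0],"claw":0},{"delta_pos":[-0.049,0.008,0.08],"delta_rot":[0,0,0],"claw":0},{"delta_pos":[-0.049,0.008,0.08],"delta_rot":[0,0,0],"claw":0},{"delta_pos":[-0.049,0.008,0.06],"delta_rot":[0,0,0],"claw":0},{"delta_pos":[-0.049,0.008,0.04],"delta_rot":[0,0,0],"claw":0},{"delta_pos":[-0.049,0.008,0.025],"delta_rot":[0,0,0],"claw":0},{"delta_pos":[-0.049,0.008,0.02],"delta_rot":[0,0,0],"claw":0},{"delta_pos":[-0.049,0.008,0.02],"delta_rot":[0,0,0],"claw":0}]' --newtons 40

```text
time: 8.15
eef_pos: [0.4232, -0.2107, 0.042]
tcp_rot: [-0.537, -0.46, 0.539, -0.458]
contact_force: [-0.8, 0.6, 1.0]
opening: 0.001
```

Run:
```python
from h import *
s=st(); im=ctrl.read_camera("wrist"); c=ctrl.calibration("scene"); b=ctrl.read_camera("scene"); np.save("w5.npy",ctrl.calibration("wrist"),allow_pickle=True); cv2.imwrite("pics/w5.png",im)
u,v=map(int,proj(c,s["eef_pos"])); print(u,v,proj(c,[.4714,-.2189,.018]), proj(c,s["eef_pos"]*[1,1,0]+[0,0,.018]))
a=cv2.resize(im,None,fx=.72,fy=.72)
b=cv2.resize(b[v-50:v+40,u-25:u+60],None,fx=4,fy=4,interpolation=cv2.INTER_CUBIC)
o=np.zeros((360,800,3),np.uint8); o[:a.shape[0],:a.shape[1]]=a; o[:b.shape[0],462:800]=b[:,:338]; cv2.imwrite("pics/c5.png",o)
```

```text
t 8.15 pos [ 0.4232 -0.2107  0.042 ] toolx [-0.005 -0.    -1.   ] phi -9.09 F [-0.8  0.6  1. ] T [-0.03 -0.02  0.01] op 0.0 q [-0.68  0.08  2.18 -0.    0.89 -0.51]
314 233 (np.float64(328.22294550560196), np.float64(231.653071921697)) (np.float64(313.99544348208275), np.float64(239.70432293229896))
```

View pics/c5.png

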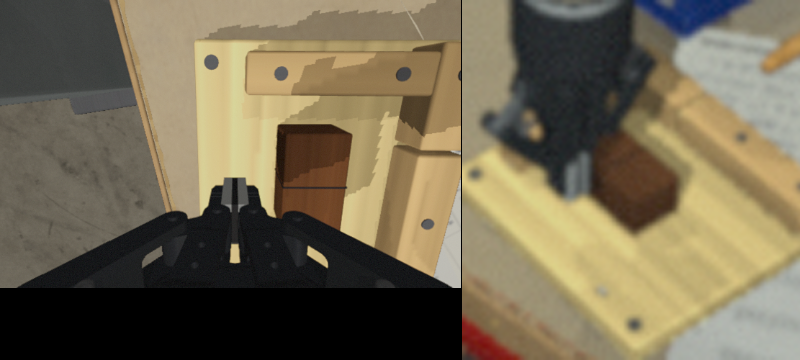

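The tips, shut, sit about level with the TCP point, at z ≈ 0.045. The block lies flat, released, with its edges parallel to the fence. I'll go down 16 mm and push toward the fence.

Call:
play_rows --targets '[{"delta_pos":[0,0,-0.01],"delta_rot":[0,0,0],"claw":0},{"delta_pos":[0,0,-0.016],"delta_rot":[0,0,0],"claw":0},{"delta_pos":[0.01,-0.0016,-0.016],"delta_rot":[0,0,0],"claw":0},{"delta_pos":[0.016,-0.0026,-0.016],"delta_rot":[0,0,0],"claw":0},{"delta_pos":[0.02,-0.0032,-0.016],"delta_rot":[0,0,0],"claw":0},{"delta_pos":[0.025,-0.004,-0.016],"delta_rot":[0,0,0],"claw":0},{"delta_pos":[0.03,-0.0049,-0.016],"delta_rot":[0,0,0],"claw":0},{"delta_pos":[0.035,-0.0057,-0.016],"delta_rot":[0,0,0],"claw":0},{"delta_pos":[0.04,-0.0065,-0.016],"delta_rot":[0,0,0],"claw":0},{"delta_pos":[0.044,-0.0071,-0.016],"delta_rot":[0,0,0],"claw":0},{"delta_pos":[0.048,-0.0078,-0.016],"delta_rot":[0,0,0],"claw":0},{"delta_pos":[0.052,-0.0084,-0.016],"delta_rot":[0,0,0],"claw":0},{"delta_pos":[0.056,-0.0091,-0.016],"delta_rot":[0,0,0],"claw":0},{"delta_pos":[0.056,-0.0091,-0.016],"delta_rot":[0,0,0],"claw":0}]'

```text
time: 9.42
eef_pos: [0.4815, -0.2212, 0.0283]
tcp_rot: [-0.537, -0.458, 0.539, -0.46]
contact_force: [-0.4, -0.7, 0.1]
opening: -0.003
```

Run:
```python
from h import *
st()
```

```text
t 9.42 pos [ 0.4815 -0.2212  0.0283] toolx [-0.    -0.003 -1.   ] phi -9.07 F [-0.4 -0.7  0.1] T [ 0.03 -0.01  0.06] op -0.3 q [-0.62  0.22  2.05 -0.    0.87 -0.46]
```

Call:
play_rows --targets '[{"delta_pos":[0.002,-0.0003,0],"delta_rot":[0,0,0],"claw":0},{"delta_pos":[0.004,-0.0006,0],"delta_rot":[0,0,0],"claw":0},{"delta_pos":[0.006,-0.001,0],"delta_rot":[0,0,0],"claw":0},{"delta_pos":[0.006,-0.001,0],"delta_rot":[0,0,0],"claw":0}]'

```text
time: 9.75
eef_pos: [0.485, -0.2214, 0.028]
tcp_rot: [-0.535, -0.461, 0.54, -0.458]
contact_force: [-8.1, 1.4, 6.9]
opening: 0.0
```

Fence contact at 8 N. Back off, rise, and go round to the -y end.

Call:
play_rows --targets '[{"delta_pos":[-0.01,0.0016,0.002],"delta_rot":[0,0,0],"claw":0},{"delta_pos":[-0.01,0.0016,0.04],"delta_rot":[0,0,0],"claw":0},{"delta_pos":[-0.01,0.0016,0.065],"delta_rot":[0,0,0],"claw":0},{"delta_pos":[0.005,-0.03,0.065],"delta_rot":[0,0,0],"claw":0},{"delta_pos":[0.0207,-0.066,0.065],"delta_rot":[0,0,0],"claw":0},{"delta_pos":[0.0207,-0.066,0.065],"delta_rot":[0,0,0],"claw":0},{"delta_pos":[0.0207,-0.066,0.065],"delta_rot":[0,0,0],"claw":0}]'

```text
time: 10.33
eef_pos: [0.5061, -0.289, 0.0933]
tcp_rot: [-0.536, -0.46, 0.54, -0.457]
contact_force: [-0.1, 0.6, -0.9]
opening: 0.001
```

Run:
```python
from h import *
s=st(); im=ctrl.read_camera("wrist"); cv2.imwrite("pics/w6.png",im); np.save("w6.npy",ctrl.calibration("wrist"),allow_pickle=True)
```

```text
t 10.33 pos [ 0.5061 -0.289   0.0933] toolx [-0.007 -0.001 -1.   ] phi -9.12 F [-0.1  0.6 -0.9] T [ 0.03 -0.01  0.  ] op 0.1 q [-0.69  0.23  1.9  -0.01  1.02 -0.53]
```

View pics/w6.png

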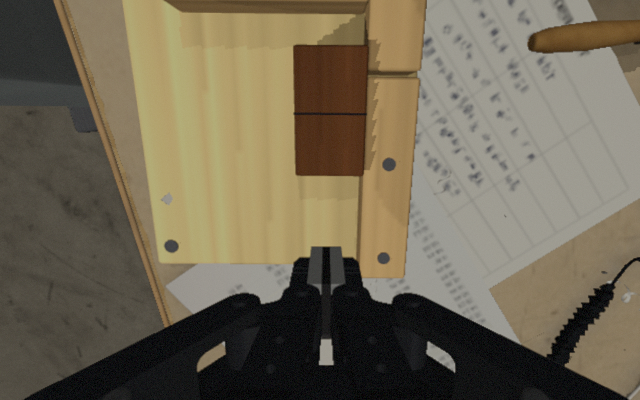

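The block's long side is flush on the fence face (column 365), with about 17 mm left to the stop. Now I'll go down and push it along the fence.

Call:
play_rows --targets '[{"delta_pos":[0,0,-0.03],"delta_rot":[0,0,0],"claw":0},{"delta_pos":[0,0,-0.055],"delta_rot":[0,0,0],"claw":0},{"delta_pos":[0,0,-0.063],"delta_rot":[0,0,0],"claw":0},{"delta_pos":[0.0016,0.01,-0.063],"delta_rot":[0,0,0],"claw":0},{"delta_pos":[0.0024,0.015,-0.063],"delta_rot":[0,0,0],"claw":0},{"delta_pos":[0.0032,0.02,-0.063],"delta_rot":[0,0,0],"claw":0},{"delta_pos":[0.0039,0.024,-0.063],"delta_rot":[0,0,0],"claw":0},{"delta_pos":[0.0045,0.028,-0.063],"delta_rot":[0,0,0],"claw":0},{"delta_pos":[0.0051,0.032,-0.063],"delta_rot":[0,0,0],"claw":0},{"delta_pos":[0.0057,0.035,-0.063],"delta_rot":[0,0,0],"claw":0},{"delta_pos":[0.0057,0.035,-0.063],"delta_rot":[0,0,0],"claw":0}]'

```text
time: 11.3
eef_pos: [0.5115, -0.2521, 0.0302]
tcp_rot: [-0.536, -0.461, 0.54, -0.457]
contact_force: [-0.4, -0.0, -0.1]
opening: 0.004
```

Call:
play_rows --targets '[{"delta_pos":[0.0003,0.002,0],"delta_rot":[0,0,0],"claw":0},{"delta_pos":[0.0006,0.004,0],"delta_rot":[0,0,0],"claw":0},{"delta_pos":[0.001,0.006,0],"delta_rot":[0,0,0],"claw":0},{"delta_pos":[0.001,0.006,0],"delta_rot":[0,0,0],"claw":0}]'

```text
time: 11.63
eef_pos: [0.5122, -0.248, 0.0306]
tcp_rot: [-0.534, -0.46, 0.541, -0.459]
contact_force: [-2.0, -5.7, 1.1]
opening: -0.007
```

Stop contact at 5.7 N. Now I'll back off, rise, set the jaws to 24 mm and tilt the tool 25° toward the fence. That lets the two fingers straddle the block's upper near edge, one on top and one on the near face.

Call:
play_rows --targets '[{"delta_pos":[-0.001,-0.008,0.002],"delta_rot":[0,0,0],"claw":0},{"delta_pos":[-0.001,-0.008,0.04],"delta_rot":[0,0,0],"claw":0},{"delta_pos":[-0.001,-0.008,0.077],"delta_rot":[0,0,0],"claw":0},{"delta_pos":[-0.002,0.02,0.077],"delta_rot":[-0.0111,-0.0685,0],"claw":24},{"delta_pos":[-0.002,0.045,0.077],"delta_rot":[-0.0222,-0.137,0],"claw":24},{"delta_pos":[-0.002,0.045,0.077],"delta_rot":[-0.0222,-0.137,0],"claw":24},{"delta_pos":[-0.002,0.045,0.077],"delta_rot":[-0.0222,-0.137,0],"claw":24},{"delta_pos":[-0.002,0.045,0.077],"delta_rot":[-0.0222,-0.137,0],"claw":24},{"delta_pos":[-0.002,0.045,0.077],"delta_rot":[-0.0222,-0.137,0],"claw":24}]' --newtons 100

```text
time: 12.38
eef_pos: [0.5097, -0.2031, 0.1076]
tcp_rot: [0.621, 0.333, -0.43, 0.564]
contact_force: [0.8, -0.5, 0.4]
opening: 0.28
```

Run:
```python
from h import *
s=st(); im=ctrl.read_camera("wrist"); c=ctrl.calibration("scene"); b=ctrl.read_camera("scene"); cv2.imwrite("pics/w7.png",im); np.save("w7.npy",ctrl.calibration("wrist"),allow_pickle=True)
u,v=map(int,proj(c,s["eef_pos"])); print(u,v)
b=b[v-45:v+55,u-50:u+50]
b=cv2.resize(b,None,fx=3.4,fy=3.4,interpolation=cv2.INTER_CUBIC); a=cv2.resize(im,None,fx=.71,fy=.71)
o=np.zeros((340,800,3),np.uint8); o[:a.shape[0],:a.shape[1]]=a; o[:,459:799]=b; cv2.imwrite("pics/c7.png",o)
```

```text
t 12.38 pos [ 0.5097 -0.2031  0.1076] toolx [ 0.408 -0.072 -0.91 ] phi -9.0 F [ 0.8 -0.5  0.4] T [0.04 0.14 0.02] op 23.9 q [-0.66 -0.07  2.23  0.34  0.62 -0.74]
334 197
```

View pics/c7.png

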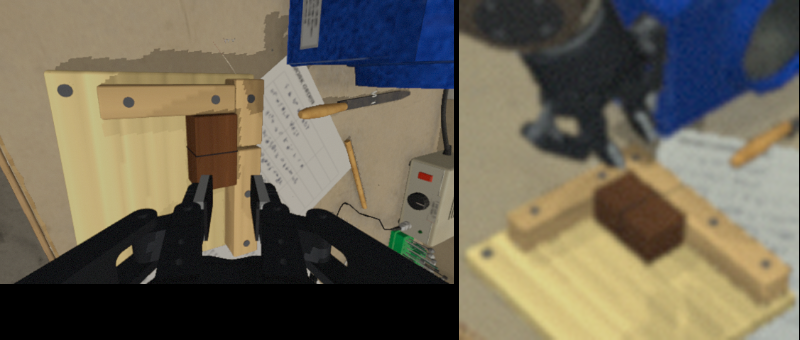

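The block sits home against both fence and stop, and the tilted jaws are above its near upper edge. Now I'll descend.

Call:
play_rows --targets '[{"delta_pos":[0,0,-0.025],"delta_rot":[0,0,0],"claw":24},{"delta_pos":[0,0,-0.045],"delta_rot":[0,0,0],"claw":24},{"delta_pos":[0,0,-0.053],"delta_rot":[0,0,0],"claw":24},{"delta_pos":[0,0,-0.053],"delta_rot":[0,0,0],"claw":24}]'

```text
time: 12.82
eef_pos: [0.5106, -0.2034, 0.0533]
tcp_rot: [0.621, 0.334, -0.43, 0.563]
contact_force: [-1.0, 0.1, 0.4]
opening: 0.283
```

Call:
play_rows --targets '[{"delta_pos":[0,0,-0.002],"delta_rot":[0,0,0],"claw":24},{"delta_pos":[0,0,-0.004],"delta_rot":[0,0,0],"claw":24},{"delta_pos":[0,0,-0.004],"delta_rot":[0,0,0],"claw":24}]'

```text
time: 13.07
eef_pos: [0.5112, -0.2038, 0.05]
tcp_rot: [0.621, 0.334, -0.43, 0.564]
contact_force: [-0.1, 0.7, 0.1]
opening: 0.278
```

Call:
play_rows --targets '[{"delta_pos":[0,0,-0.002],"delta_rot":[0,0,0],"claw":24},{"delta_pos":[0,0,-0.004],"delta_rot":[0,0,0],"claw":24},{"delta_pos":[0,0,-0.004],"delta_rot":[0,0,0],"claw":24}]'

```text
time: 13.32
eef_pos: [0.5113, -0.2039, 0.0462]
tcp_rot: [0.621, 0.334, -0.43, 0.564]
contact_force: [0.3, 0.4, 0.2]
opening: 0.284
```

Call:
play_rows --targets '[{"delta_pos":[0,0,-0.002],"delta_rot":[0,0,0],"claw":24},{"delta_pos":[0,0,-0.004],"delta_rot":[0,0,0],"claw":24},{"delta_pos":[0,0,-0.004],"delta_rot":[0,0,0],"claw":24}]'

```text
time: 13.57
eef_pos: [0.511, -0.2037, 0.0417]
tcp_rot: [0.621, 0.334, -0.43, 0.563]
contact_force: [-0.2, 0.7, -0.6]
opening: 0.281
```

Call:
play_rows --targets '[{"delta_pos":[0,0,-0.002],"delta_rot":[0,0,0],"claw":24},{"delta_pos":[0,0,-0.004],"delta_rot":[0,0,0],"claw":24},{"delta_pos":[0,0,-0.004],"delta_rot":[0,0,0],"claw":24}]'

```text
time: 13.82
eef_pos: [0.5109, -0.2036, 0.0374]
tcp_rot: [0.621, 0.334, -0.43, 0.563]
contact_force: [-0.2, -0.0, 1.1]
opening: 0.281
```

Call:
play_rows --targets '[{"delta_pos":[0,0,-0.002],"delta_rot":[0,0,0],"claw":24},{"delta_pos":[0,0,-0.004],"delta_rot":[0,0,0],"claw":24},{"delta_pos":[0,0,-0.004],"delta_rot":[0,0,0],"claw":24}]'

```text
time: 14.07
eef_pos: [0.5122, -0.204, 0.0367]
tcp_rot: [0.621, 0.334, -0.429, 0.564]
contact_force: [-18.0, 6.1, 26.1]
opening: 0.283
```

Run:
```python
from h import *
s=st(); im=ctrl.read_camera("wrist"); cv2.imwrite("pics/w8.png",im)
c=ctrl.calibration("scene"); b=ctrl.read_camera("scene"); cv2.imwrite("pics/s8.png",b)
```

```text
t 14.07 pos [ 0.5122 -0.204   0.0367] toolx [ 0.409 -0.07  -0.91 ] phi -8.86 F [-18.    6.1  26.1] T [0.74 0.7  0.31] op 24.2 q [-0.66  0.08  2.25  0.45  0.47 -0.87]
```

Run:
```python
from h import *
s=ctrl.get_state(); a=cv2.imread("pics/w8.png"); b=cv2.imread("pics/s8.png"); c=ctrl.calibration("scene")
u,v=map(int,proj(c,s["eef_pos"])); b=cv2.resize(b[v-40:v+40,u-40:u+40],(400,400),interpolation=cv2.INTER_CUBIC)
a=cv2.resize(a[60:340,180:460],(395,395),interpolation=cv2.INTER_CUBIC)
o=np.zeros((400,800,3),np.uint8); o[:395,:395]=a; o[:,400:]=b; cv2.imwrite("pics/c8.png",o)
```

```text
(no output)
```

View pics/c8.png

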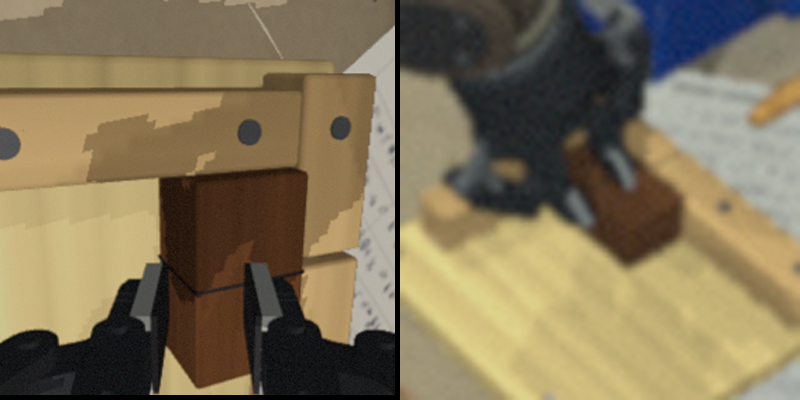

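The final view shows the fingers straddling the near upper edge, with the far tip on top and the other finger down the near face. The block is tight in the corner. Now I'll set a moderate steady diagonal push, trimming the small -y component.

Call:
play_rows --targets '[{"delta_pos":[0.001,0.0006,-0.002],"delta_rot":[0,0,0],"claw":24},{"delta_pos":[0.001,0.0006,-0.002],"delta_rot":[0,0,0],"claw":24},{"delta_pos":[0.001,0.0006,-0.002],"delta_rot":[0,0,0],"claw":24},{"delta_pos":[0.001,0.0006,-0.002],"delta_rot":[0,0,0],"claw":24}]'

```text
time: 14.5
eef_pos: [0.5146, -0.2042, 0.0368]
tcp_rot: [0.622, 0.332, -0.428, 0.566]
contact_force: [-3.5, 2.1, 10.2]
opening: 0.283
```

Call:
play_rows --targets '[{"delta_pos":[0.002,0,-0.001],"delta_rot":[0,0,0],"claw":24},{"delta_pos":[0.004,-0.0004,-0.0015],"delta_rot":[0,0,0],"claw":24},{"delta_pos":[0.004,-0.0004,-0.0015],"delta_rot":[0,0,0],"claw":24},{"delta_pos":[0.004,-0.0004,-0.0015],"delta_rot":[0,0,0],"claw":24}]'

```text
time: 14.83
eef_pos: [0.5178, -0.2047, 0.0366]
tcp_rot: [0.621, 0.334, -0.428, 0.566]
contact_force: [-21.0, 2.5, 23.0]
opening: 0.283
```

Call:
play_rows --targets '[{"delta_pos":[0.0025,-0.0004,-0.001],"delta_rot":[0,0,0],"claw":24},{"delta_pos":[0.0025,-0.0004,-0.001],"delta_rot":[0,0,0],"claw":24},{"delta_pos":[0.0025,-0.0004,-0.001],"delta_rot":[0,0,0],"claw":24},{"delta_pos":[0.0025,-0.0004,-0.001],"delta_rot":[0,0,0],"claw":24},{"delta_pos":[0.0025,-0.0004,-0.001],"delta_rot":[0,0,0],"claw":24}]'

```text
time: 15.25
eef_pos: [0.5182, -0.2046, 0.0366]
tcp_rot: [0.62, 0.337, -0.428, 0.565]
contact_force: [-29.3, 3.9, 29.5]
opening: 0.278
```

Run:
```python
from h import *
st()
a=cv2.imread("pics/w8.png").astype(int); im=ctrl.read_camera("wrist"); cv2.imwrite("pics/w9.png",im)
t=ctrl.read_camera("top"); cv2.imwrite("pics/t9.png",t); t0=cv2.imread("pics/top0.png")
for n,(x,y) in dict(steel=(219,161),glue=(450,174),spool=(453,240)).items(): print(n,cv2.absdiff(t,t0)[y-14:y+14,x-14:x+14].mean().round(2))
s=st()
```

```text
t 15.25 pos [ 0.5182 -0.2046  0.0366] toolx [ 0.407 -0.067 -0.911] phi -8.48 F [-29.3   3.9  29.5] T [ 0.25  2.68 -0.08] op 23.7 q [-0.65  0.09  2.24  0.44  0.47 -0.86]
steel 8.64
glue 9.55
spool 7.22
t 15.35 pos [ 0.5182 -0.2046  0.0366] toolx [ 0.407 -0.067 -0.911] phi -8.49 F [-29.    3.   27.7] T [ 0.24  2.75 -0.1 ] op 24.1 q [-0.65  0.09  2.24  0.44  0.47 -0.86]
```

The contact is solid: 0.4 mm more travel raised the force by 8 N, with about 1:1 fence to down. I'll ease it to a moderate steady level and check it holds.

Call:
play_rows --targets '[{"delta_pos":[0.001,-0.0002,-0.0008],"delta_rot":[0,0,0],"claw":24},{"delta_pos":[0.001,-0.0002,-0.0008],"delta_rot":[0,0,0],"claw":24},{"delta_pos":[0.001,-0.0002,-0.0008],"delta_rot":[0,0,0],"claw":24},{"delta_pos":[0.001,-0.0002,-0.0008],"delta_rot":[0,0,0],"claw":24},{"delta_pos":[0.001,-0.0002,-0.0008],"delta_rot":[0,0,0],"claw":24},{"delta_pos":[0.001,-0.0002,-0.0008],"delta_rot":[0,0,0],"claw":24},{"delta_pos":[0.001,-0.0002,-0.0008],"delta_rot":[0,0,0],"claw":24},{"delta_pos":[0.001,-0.0002,-0.0008],"delta_rot":[0,0,0],"claw":24},{"delta_pos":[0.001,-0.0002,-0.0008],"delta_rot":[0,0,0],"claw":24}]'

```text
time: 16.1
eef_pos: [0.5181, -0.2046, 0.0367]
tcp_rot: [0.619, 0.338, -0.428, 0.565]
contact_force: [-19.7, 2.7, 19.9]
opening: 0.28
```

Run:
```python
from h import *
st()
w=ctrl.read_camera("wrist"); a=cv2.imread("pics/w8.png")
# patches in w8: block rear-left corner, bolt on stop, bolt on fence, stop/fence/block corner
for n,(x,y) in dict(block_corner=(302,183),boltstop=(357,153),boltfence=(421,150),inner=(395,180)).items():
    t=a[y-11:y+12,x-11:x+12]; r=cv2.matchTemplate(w[y-50:y+50,x-50:x+50],t,cv2.TM_CCOEFF_NORMED); _,m,_,p=cv2.minMaxLoc(r); print(n,p[0]-39,p[1]-39,round(m,2))
t=ctrl.read_camera("top"); t0=cv2.imread("pics/top0.png")
for n,(x,y) in dict(steel=(219,161),glue=(450,174),spool=(453,240)).items():
    r=cv2.matchTemplate(t[y-25:y+25,x-25:x+25],t0[y-13:y+13,x-13:x+13],cv2.TM_CCOEFF_NORMED); _,m,_,p=cv2.minMaxLoc(r); print(n,p[0]-12,p[1]-12,round(m,2))
st()
```

```text
t 16.1 pos [ 0.5181 -0.2046  0.0367] toolx [ 0.405 -0.065 -0.912] phi -8.36 F [-19.7   2.7  19.9] T [ 0.22  1.79 -0.11] op 23.9 q [-0.65  0.09  2.24  0.44  0.48 -0.86]
block_corner -10 1 0.97
boltstop -11 2 0.97
boltfence -9 2 0.99
inner -10 2 0.99
steel 0 0 1.0
glue 0 0 1.0
spool 0 0 1.0
t 16.2 pos [ 0.5181 -0.2046  0.0367] toolx [ 0.405 -0.065 -0.912] phi -8.36 F [-19.3   2.2  20.9] T [ 0.17  1.76 -0.05] op 24.2 q [-0.65  0.09  2.24  0.44  0.48 -0.86]
```

The push is steady at about 20 N into the fence and 20 N down. The block has not moved relative to the board, and the bystanders haven't moved. Handing in.

```bash
python3 -c "
from plant import ctrl; print(ctrl.sign_off())"
```

```text
the job is handed in; nothing more can be done
None
```

The offcut is home in the corner of the sawing board and the arm is still holding it there, handed in at about 16 s. I gripped it, laid it flat on the deck and let go. With shut fingers I then slid it to the fence and along to the stop. The final hold uses the tilted fingers over its upper near edge, one on top and one on the near face.

**Last checks**
- **Push:** steady at about 20 N into the fence and 20 N down over two readings. Before I eased it, it briefly reached about 41 N in total, on the fingers, not the arm or the gripper's body.
- **Block position:** by image match it stayed within about 1 px of the board during the final push. The last close view, taken just before the final push adjustments, showed it tight against fence and stop.
- **Other objects:** the steel block, glue bottle and spool had moved 0 px in the top view.

**What disagreed:** the fingertips sat about 20 mm or more higher than the stated 25 mm overhang. The first close went over the top of the block without touching it, so I went lower and gripped again. At first the diagonal push was mostly tip friction and the tip slid a few millimetres on the block. I moved further toward the fence until the contact was solid.

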